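# Lay the ring cutter flat so that its tin will shut

### The arm

A 6-joint arm with a two-finger parallel gripper is mounted at the origin on a cart in front of the work surface, level with it; the furniture and walls round the work are solid. World frame = base frame: x ahead of the robot, y to its left, z up, the work surface at z = 0. Lengths are in m, angles in degrees, forces in N, time in s.
With the tool pointing down it reaches from about 0.35 to 0.975 m from the base axis. Payload 7.1 kg.
Tool frame: the origin (TCP) lies on the centre line of the jaws, within the pads' length; the fingertips stand 22 mm ahead of it and the grasp point (between the pads) lies 3 mm ahead of it; z points along the fingers, y is the direction in which the jaws open and shut (so a half turn about z gives the same grasp; the last joint's range is limited). The gripper opens to 88 mm and grips with 3 to 60 N. Pads are 20 mm wide; open, the fingers measure 115 mm over their backs; the gripper's body (75 mm by 178 mm) begins 61 mm behind the grasp point.
Start: joints at [68.812, 24.242, 93.386, -0, 62.372, -1.089], TCP at [0.215, 0.587, 0.245] pointing down, gripper open.
Joint ranges: [-172.04, 172.04], [-51.8, 120.97], [4.93, 147.93], [-75.15, 255.16], [6.16, 154.13], [-145.62, 145.62]. Speed limits (degrees/s): [136.94, 136.94, 172.46, 180, 180, 180].

### API

Orientations are given as a 3x3 rotation matrix whose columns are the frame's x, y, z axes.
In Python, from station import env gives the robot as it stands. The module is installed in compiled form; this text tells all that it offers.
- The arm moves only by the shell command python3 -m pendant 'ROWS' [FORCE]. ROWS is JSON, a list of rows, each a list of 7 numbers: the shift along the tool's x, y, z in mm, then the turn, a rotation vector about the tool's x, y, z in degrees, then the closure in counts, from 0 (fully open) to 255 (shut). A call has exactly 10 rows; each row is the pose to reach, as a shift and turn from the pose commanded when the call began, along the tool's axes at that moment; what a row does not reach only later rows make up. A row lasts 1/8 s, in which the tool goes at most 62.5 mm and 10.7 degrees, less where a joint would pass 70% of its speed; a pose out of reach is approached as far as the arm can. A call with a gripper value outside its range is refused whole. The fingers move at their own pace and stop on an object; FORCE is the grip in N (left out, the last holds). Time passes only in rows, so rows that repeat a pose let the fingers close, or fill a call up. It gives the time, the measured TCP pose, the force and the opening at its end, in the units of the state.
- env.sense(): the state, without advancing time (a new reading comes with each control period).
- env.camera(name): name is "scene" or "side" or "wrist"; returns (picture, depth): 420x560x3 uint8, blue, green, red; 420x560 float32, m along the optical axis (not along the pixel's ray), 0 where there is no reading.
- env.calibration(name): a dict with "vfov" (degrees; the focal length in pixels is half the picture's height over the tangent of half this angle, whatever the lens; pixels are square), "cx", "cy" (the principal point, pixels), "dist_coeffs" ([k1, k2, p1, p2, k3] as OpenCV has them; the pictures are not rectified), "R" (3x3) and "t" (3): a world point X has camera coordinates R X + t. Camera axes: x right, y down, z forward; pixel columns grow to the right and rows downward; lengths in m; the calibration is good to about 2 mm. A picture is of the moment at which its call begins: read the wrist's pose just before it. calibration takes no time and is no camera call; for the wrist camera it gives the pose at the moment of the call.
- env.job_done(): hands the job in, once; it reports no verdict.
The state is a dict: "time_s": time; "q": joint angles; "joint_vel": joint speeds; "joint_efforts": joint torques, N m; "position": TCP position; "ee_rot": TCP orientation; "ft_force": force on the tool from outside, world axes, zero at the start; "torque": the same for the moment, N m; "opening": opening from 0.0 (shut) to 1.0 (fully open).
Only numpy, scipy, OpenCV 4.12 (cv2) and the standard library are available. Lean on these libraries where they do the work, as an engineer would, in place of code of your own. Each camera call takes 0.05 s, during which the arm holds its last target. There are 200 camera calls.

### The job

The ring cutter was put into its tin on edge and stands too high for the lid. With the lid still open, push the cutter over so that it lies flat on the floor of the tin, either face up; then push the lid over until it is fully shut. Do it all by pushing: pick nothing up, keep the tin standing about where it is, and do not disturb the brass weight and the timer on either side of it.

Things in the scene. Friction and masses are not known exactly. Their poses are not given: they have to be found in the camera images.
- tin: Loose hinged tin box of dull sheet metal, open to start with, 110 mm deep (x) by 154 mm wide (y), 0.38 kg with its lid. Origin: centre of its underside; x points from its open front to the hinge side (away from the robot), y along its width, z up. Inside it is 102 mm (x) by 147 mm (y); its walls are 2 mm thick and 56 mm high, its floor 2 mm thick. The closed tin stands 60 mm high.
- tin_lid (a joint): Lid angle in rad: 0 fully shut, 1.57 upright, 1.92 leaning back against its stop. It starts between 1.75 and 1.91. The hinge is stiff (0.03 N m): above about 1.1 the lid stays where it is left; below about 1 it sinks shut by itself, slowly. The lid is 154 mm wide, reaches 110 mm from the hinge, with a 12 mm skirt inside.
- hinge (a point): Middle of the lid's hinge line, on the rear wall of the tin: 56 mm behind its middle and 56 mm above its underside. The hinge line runs along the tin's y.
- lid_edge (a point): Middle of the lid's front edge, on its outer face; when the lid is open it is the middle of the upper edge, on the rear side, about 165 mm above the worktop.
- ring: Ring cutter, a plain tinned ring open at both ends: 64 mm across over the rolled rim at one end, 60 mm at the other, 33 mm long, 30 g. Origin: its centre; y is the ring's axis. At the start it stands on edge in the tin, axis level within 0.1 rad and within 0.2 rad of the tin's y, top 66 mm above the tin's underside (10 mm above the walls), up to 45 mm left or right of the tin's middle, 4 to 16 mm in front.
- ring_rim (a point): Centre of the ring cutter's end face that has the rolled rim (16.5 mm from its centre). Pushed near its top along its axis the ring tips over; it has room to fall flat only towards the farther end wall of the tin. Flat, its axis is upright, either way up.
- weight: Brass balance weight with a knob, 37 mm across and 35 mm tall, standing on the worktop to the left of the tin, 15 to 19 cm from its middle. Origin: centre of its underside. Must not be disturbed.
- timer: Round wind-up kitchen timer, 62 mm across and 45 mm tall, standing on the worktop to the right of the tin, 16 to 20 cm from its middle. Origin: centre of its underside. Must not be disturbed.
Not all that is in view belongs to the job. What is meant by the ring is not blue, and is the smaller of those in its own colour.

How it is judged (in metres and radians):
On the way, in this order (a step that is already met when the one before it is completed fails the run):
1. the ring cutter lies flat on the floor of the tin while the lid is still open ((angle between ring's own y axis and vertical below 0.12 rad or angle between ring's own y axis and vertical above 3.02 rad) and z of ring in the frame of tin between 0.012 and 0.024 m and x of ring in the frame of tin between -0.052 and 0.052 m and y of ring in the frame of tin between -0.075 and 0.075 m and value of joint tin_lid above 1.1 rad), for 0.2 s.
2. the lid is shut over it (value of joint tin_lid below 0.04 rad), for 0.2 s.
At the end, for the whole second after the job is handed in: The ring cutter lies flat (within about 7 degrees, either way up) on the floor inside the tin, the lid is fully shut (under 0.04 rad, 4 mm at its front edge), the tin stands level within 5 cm of where it was, and the weight and the timer stand within 2 cm of where they were; all at rest ((angle between ring's own y axis and vertical below 0.12 rad or angle between ring's own y axis and vertical above 3.02 rad) and z of ring in the frame of tin between 0.012 and 0.024 m and x of ring in the frame of tin between -0.052 and 0.052 m and y of ring in the frame of tin between -0.075 and 0.075 m and value of joint tin_lid below 0.04 rad and angle between tin's own z axis and vertical below 0.03 rad and distance of tin from where it was at the start of the episode below 0.05 m and linear speed of tin below 0.01 m/s and linear speed of ring below 0.02 m/s and distance of each of weight, timer from where it was at the start of the episode below 0.02 m and angle between each of weight, timer's own z axis and vertical below 0.1 rad); the robot touches nothing.
It fails at once if the ring cutter was lifted (its centre more than 48 mm above the tin's underside) (z of ring in the frame of tin above 0.048 m).
It fails at once if the tin was lifted or tipped (height (world z) of tin above 0.015 m or angle between tin's own z axis and vertical above 0.2 rad).
It fails at once if the tin was pushed more than 6 cm away (distance of tin from where it was at the start of the episode above 0.06 m).
It fails at once if the weight or the timer was disturbed (distance of any of weight, timer from where it was at the start of the episode above 0.025 m or angle between weight's own z axis and vertical above 0.3 rad).
It also fails if it takes over 45 s, if anything falls off the work surface, if the arm or the gripper's body presses on something with over 40 N, if the wrist force passes 120 N, or if a joint passes its speed limit or range.

## Working session

There is one attempt and no reset: what is moved stays moved. The work goes in short steps, Python scripts to look and compute and a shell command to move; the robot and the scene stay as the last step left them, time stands still between calls to the robot, and variables do not carry over. Pictures are saved under pics/ and viewed, about 8 in all and at most 12, crops included, and the job is handed in when it is done.

```bash
mkdir -p pics
cat > h.py <<'E'
import numpy as np, cv2
from station import env
def K(c,shape=(420,560)):
    f=shape[0]/2/np.tan(np.radians(c["vfov"])/2)
    return np.array([[f,0,c["cx"]],[0,f,c["cy"]],[0,0,1.]])
def cloud(name,tag):
    c=env.calibration(name); im,d=env.camera(name)
    cv2.imwrite(f"pics/{tag}.png",im)
    k=K(c); v,u=np.mgrid[0:420,0:560]
    p=cv2.undistortPoints(np.stack([u,v],-1).reshape(-1,1,2).astype(float),k,np.array(c["dist_coeffs"])).reshape(420,560,2)
    X=np.dstack([p*d[...,None],d])
    W=(X-np.array(c["t"]))@np.array(c["R"])
    W[d==0]=np.nan
    np.save(f"pics/{tag}.npy",W)
    return im,W
E
python3 - <<'E'
from h import *
s=env.sense();print({k:np.round(v,3).tolist() for k,v in s.items()})
a=[cloud(n,n+"0")[0] for n in("scene","side")]
for n in("scene","side"):
    c=env.calibration(n);print(n,-np.array(c["R"]).T@np.array(c["t"]))
E
```

```text
{'time_s': 0.0, 'q': [68.813, 24.285, 93.43, -0.0, 62.371, -1.09], 'joint_vel': [-0.007, 0.046, -0.065, 0.067, -0.002, -0.072], 'joint_efforts': [-0.002, -54.462, -27.367, 0.064, 0.023, -0.0], 'position': [0.215, 0.586, 0.244], 'ee_rot': [[-0.939, 0.344, -0.001], [0.344, 0.939, -0.001], [0.0, -0.002, -1.0]], 'ft_force': [-0.131, 0.163, -0.06], 'torque': [0.022, -0.026, -0.041], 'opening': 1.003}
scene [ 0.23191811 -0.86672126  0.67199169]
side [ 0.05463413 -0.93958634  0.61238756]
```

View pics/scene0.png

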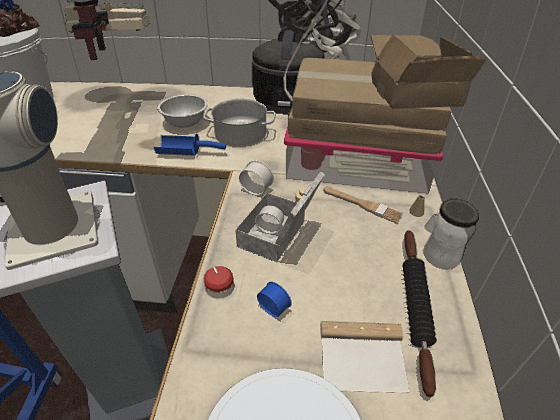

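View pics/side0.png

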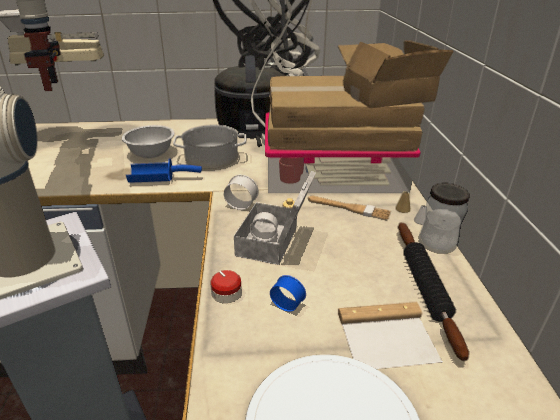

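The tin is at about (270,228) in the scene view with its lid leaning back at (308,195) and the ring on edge inside at (270,217). The timer is red at (218,278) and the brass weight is behind the lid at (300,193). The larger grey ring at (256,177) and the blue ring are distractors.

Run:
```python
from h import *
for n,pts in(("scene",[(237,222),(238,246),(277,257),(278,243),(300,200),(323,175),(325,182),(305,222),(270,208),(270,218),(218,275),(299,193),(256,165),(274,298),(250,205)]),("side",[(236,232),(237,251),(279,260),(313,170),(266,216),(226,282),(289,203),(265,225)])):
    W=np.load(f"pics/{n}0.npy")
    for u,v in pts: print(n,u,v,np.round(W[v,u],3))
ims=[]
for n,(x,y) in(("scene",(205,155)),("side",(205,155))):
    im=cv2.imread(f"pics/{n}0.png"); ims.append(cv2.resize(im[y:y+145,x:x+130],None,fx=3,fy=3,interpolation=cv2.INTER_CUBIC))
cv2.imwrite("pics/crop.png",np.hstack(ims))
```

```text
scene 237 222 [ 0.443 -0.164 -0.002]
scene 238 246 [ 0.416 -0.247  0.003]
scene 277 257 [ 0.482 -0.322  0.012]
scene 278 243 [ 0.48  -0.33   0.065]
scene 300 200 [ 0.53  -0.324  0.162]
scene 323 175 [ 0.616 -0.264  0.16 ]
scene 325 182 [ 0.724 -0.109  0.002]
scene 305 222 [ 0.598 -0.232 -0.001]
scene 270 208 [ 0.509 -0.218  0.065]
scene 270 218 [ 0.524 -0.183 -0.002]
scene 218 275 [ 0.34  -0.345  0.042]
scene 299 193 [ 0.624 -0.145  0.02 ]
scene 256 165 [ 0.536 -0.063  0.081]
scene 274 298 [ 0.417 -0.453  0.058]
scene 250 205 [ 0.496 -0.117 -0.001]
side 236 232 [ 0.424 -0.234  0.057]
side 237 251 [ 0.417 -0.246  0.014]
side 279 260 [ 0.48  -0.322  0.011]
side 313 170 [ 0.732 -0.114  0.074]
side 266 216 [ 0.508 -0.226  0.065]
side 226 282 [ 0.333 -0.354  0.042]
side 289 203 [ 0.625 -0.154  0.025]
side 265 225 [ 0.535 -0.179  0.003]
```

View pics/crop.png

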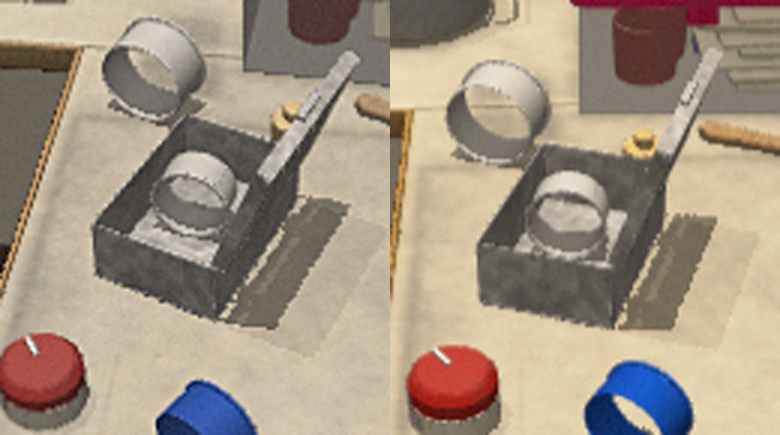

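Run:
```python
from h import *
s=env.sense();R=np.array(s["ee_rot"]);p=np.array(s["position"])
c=env.calibration("wrist");Rc=np.array(c["R"]);C=-Rc.T@np.array(c["t"])
print("cam in tool",R.T@(C-p),"\ncam axes in tool (cols)\n",np.round(R.T@Rc.T,3),c["vfov"])
W=np.vstack([np.load(f"pics/{n}0.npy").reshape(-1,3) for n in("scene","side")])
# lid & walls in region
m=(abs(W[:,0]-.51)<.14)&(abs(W[:,1]+.24)<.12)
P=W[m]
lid=P[(P[:,2]>.09)&(P[:,2]<.2)]; print("lid pts",len(lid),lid.mean(0)); 
for lo,hi in((.09,.12),(.12,.15),(.15,.19)):
    q=lid[(lid[:,2]>lo)&(lid[:,2]<hi)]; print(lo,len(q),q.mean(0),np.linalg.svd(q[:,:2]-q[:,:2].mean(0),full_matrices=False)[2][0], q.min(0),q.max(0))
t=np.array([.48,-.17,.33]); d=t-p
print("tool shift mm",R.T@d*1000)
```

```text
cam in tool [ 8.48746560e-02 -9.69833423e-05 -1.41306827e-01] 
cam axes in tool (cols)
 [[-0.    -0.952 -0.305]
 [ 1.     0.    -0.001]
 [ 0.001 -0.305  0.952]] 59.98160999634015
lid pts 1092 [ 0.5338827  -0.31831887  0.14367785]
0.09 218 [ 0.50716648 -0.32534159  0.10482318] [-0.82617653 -0.56341135] [ 0.47887909 -0.34680979  0.09002246] [ 0.60657739 -0.24519099  0.11988841]
0.12 268 [ 0.51940511 -0.32883209  0.13537155] [-0.81664458 -0.57714092] [ 0.48565245 -0.35352988  0.12009792] [ 0.61416758 -0.25100413  0.14993358]
0.15 606 [ 0.54989612 -0.31114313  0.16132869] [-0.78121696 -0.62425962] [ 0.49219535 -0.35734216  0.15002049] [ 0.62124405 -0.25345744  0.16896811]
tool shift mm [-509.21794676 -619.34969312  -85.18149525]
```

```bash
python3 -m pendant '[[-40,-50,-40,0,0,3,255],[-80,-100,-60,0,0,6,255],[-120,-150,-60,0,0,9,255],[-160,-200,-60,0,0,12,255],[-200,-247,-60,0,0,15,255],[-240,-296,-60,0,0,18,255],[-280,-345,-60,0,0,20,255],[-320,-394,-60,0,0,22,255],[-360,-443,-60,0,0,24,255],[-400,-492,-60,0,0,26,255]]' && python3 -c "
from h import *
s=env.sense();R=np.array(s['ee_rot']);p=np.array(s['position']);print(p,R,R.T@(np.array([.49,-.215,.28])-p)*1000)"
```

```text
time_s: 1.35
position: [0.4142, 0.0066, 0.3048]
ee_rot: [[-0.692, 0.721, 0.001], [0.721, 0.692, 0.0], [-0.0, 0.001, -1.0]]
ft_force: [0.1, 0.9, 1.0]
opening: 0.003
[0.41417481 0.00659242 0.30482949] [[-6.92495926e-01  7.21421507e-01  6.33419282e-04]
 [ 7.21421701e-01  6.92496003e-01  1.23098014e-04]
 [-3.49834767e-04  5.42207289e-04 -9.99999792e-01]] [-212.36153466  -98.76340527   24.85023523]
```

```bash
python3 -m pendant '[[-50,-24,6,0,0,1,255],[-100,-47,12,0,0,2,255],[-150,-70,20,0,0,3,255],[-190,-90,25,0,0,3,255],[-212,-99,25,0,0,3,255],[-212,-99,25,0,0,3,255],[-212,-99,25,0,0,3,255],[-212,-99,25,0,0,3,255],[-212,-99,25,0,0,3,255],[-212,-99,25,0,0,3,255]]'
python3 - <<'E'
from h import *
im,W=cloud("wrist","w1")
cv2.imwrite("pics/w1b.png",cv2.resize(im,None,fx=1.4,fy=1.4))
E
```

```text
time_s: 2.6
position: [0.4897, -0.2123, 0.2799]
ee_rot: [[-0.655, 0.755, 0.0], [0.755, 0.655, -0.0], [-0.0, 0.0, -1.0]]
ft_force: [-0.2, 0.2, -0.1]
opening: 0.006
```

View pics/w1b.png

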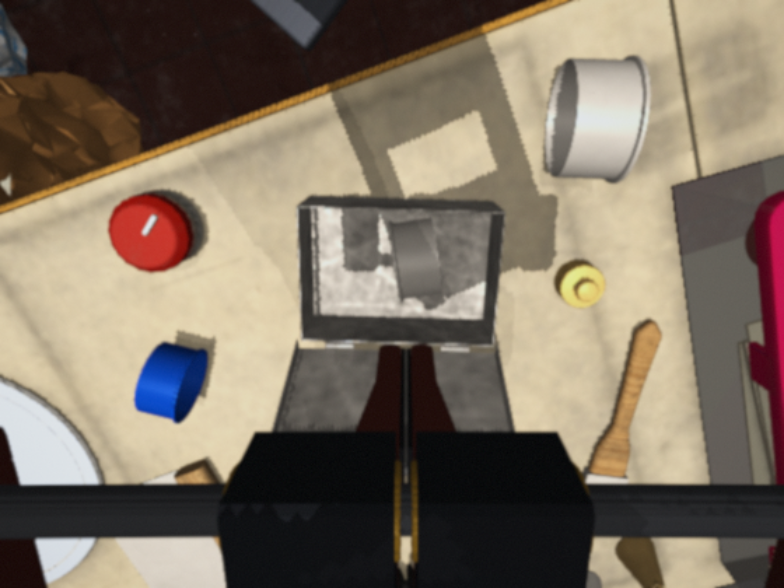

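The ring sits a little right of centre (+y, towards the weight), upright at about (415,262), axis turned roughly 10°. The farther end wall is the timer side, on the left.

Run:
```python
from h import *
W=np.load("pics/w1.npy")
s=env.sense();R=np.array(s["ee_rot"]);p=np.array(s["position"])
T=(W-p)@R  # tool-frame
u0,v0,u1,v1=[int(a/1.4) for a in(290,190,510,350)]
box=np.zeros(W.shape[:2],bool);box[v0:v1,u0:u1]=1
z=W[...,2]
m=box&(z>.048)&(z<.060)
ring=box&(z>.03)&(z<.075)
ys=np.full(0,0)
q=W[m][:,:2].astype(np.float32)
r=cv2.minAreaRect(q*1000);print("rim rect",r,"corners tool mm",np.round((np.c_[cv2.boxPoints(r)/1000,np.full(4,.056)]-p)@R*1000,1).tolist())
# ring: interior pts
u0,v0,u1,v1=[int(a/1.4) for a in(375,212,455,312)]
b=np.zeros_like(box);b[v0:v1,u0:u1]=1
g=b&(z>.045)&(z<.08)
G=W[g]; print(len(G),"ring z max",np.percentile(G[:,2],[50,90,98]))
r2=cv2.minAreaRect(G[:,:2].astype(np.float32)*1000);print("ring rect",r2, "tool", np.round((np.c_[cv2.boxPoints(r2)/1000,np.full(4,.06)]-p)@R*1000,1).tolist())
t=T[g]*1000;print("ring tool x,y", t.min(0),t.max(0),np.median(t,0))
h=t[t[:,2]<np.percentile(t[:,2],25)];print("top ridge",h.min(0),h.max(0),h.mean(0))
# lid
l=(z>.1)&(z<.19)&(abs(T[...,1])<.09)&(T[...,0]<-.03);
for a,bq in((.1,.12),(.12,.14),(.14,.155),(.155,.18)):
    k=l&(z>a)&(z<bq)
    if k.sum(): print(a,k.sum(),T[k].mean(0)*1000)
for n,c,rad in(("timer",(150,230),40),("weight",(582,283),24)):
    yy,xx=np.mgrid[0:420,0:560];k=np.hypot(xx-c[0]/1.4,yy-c[1]/1.4)<rad/1.4
    k&=z>.015;print(n,W[k].mean(0),T[k].mean(0)*1000,T[k].min(0),T[k].max(0))
```

```text
rim rect ((504.5370178222656, -238.02340698242188), (150.1850128173828, 112.14308166503906), 39.1798210144043) corners tool mm [[29.3, -78.9, 223.8], [-82.8, -82.3, 223.8], [-87.4, 67.8, 223.8], [24.7, 71.3, 223.8]]
1663 ring z max [0.06175069 0.06526161 0.06669421]
ring rect ((507.9348449707031, -211.1879119873047), (48.55208206176758, 68.44755554199219), 49.06425094604492) tool [[19.4, -14.2, 219.8], [-48.3, -4.6, 219.8], [-41.5, 43.5, 219.8], [26.3, 33.8, 219.8]]
ring tool x,y [-48.28038827 -12.37022652 210.86879944] [ 24.14000068  34.15186213 234.82430063] [-10.73978357   7.2491971  218.08642596]
top ridge [-34.02130573  -9.98305118 210.86879944] [ -3.01723573  24.54425285 215.61015832] [-17.14378858   5.15110404 214.55562955]
0.1 1795 [-100.5269884   -12.20766653  169.81804747]
0.12 1150 [-105.15892101  -20.61379355  153.3537243 ]
0.14 39 [-109.03783501  -22.06807881  133.80059259]
0.155 18 [-110.17854949   -0.33567747  112.26465837]
timer [ 0.33963235 -0.33375608  0.04101105] [   6.63530454 -192.81950248  238.80442876] [-0.02504843 -0.22263291  0.23217169] [ 0.03375584 -0.16723888  0.26243704]
weight [ 0.62468117 -0.15026842  0.02548006] [-41.47121017 142.74760925 254.36847179] [-0.0614268   0.12617544  0.24237091] [-0.0247262   0.16259531  0.26478464]
```

Run:
```python
from h import *
from scipy.optimize import least_squares
W=np.load("pics/w1.npy");s=env.sense();R=np.array(s["ee_rot"]);p=np.array(s["position"])
T=(W-p)@R*1000;z=W[...,2]*1000
b=np.zeros(z.shape,bool);b[215*10//14:300*10//14,390*10//14:440*10//14]=1
g=b&(z>52)&(z<72)&(T[...,1]>-20)&(T[...,1]<40)
x,y,h=T[g][:,0],T[g][:,1],z[g]
f=lambda a:np.hypot((x-a[0])*np.cos(a[1])-(y-7)*np.sin(a[1]),h-a[2])-30.7
r=least_squares(f,[-15,.14,34],loss="soft_l1");print(len(x),r.x,np.std(r.fun),np.percentile(y,[2,98]))
c=(abs(x-r.x[0])<8);print("ridge y",np.percentile(y[c],[1,5,95,99]),"ends bins",np.histogram(y[c],12))
```

```text
1450 [-17.06630573   0.1101006   34.39044017] 0.9677576609706976 [-9.98285045 23.05141019]
ridge y [-8.9493742  -6.97053863 22.47962641 23.62471817] ends bins (array([20, 47, 47, 45, 30, 45, 45, 45, 34, 41, 44, 44]), array([-9.98305118, -7.16747637, -4.35190156, -1.53632676,  1.27924805,
        4.09482286,  6.91039767,  9.72597248, 12.54154729, 15.3571221 ,
       18.17269691, 20.98827172, 23.80384653]))
```

```bash
python3 -m pendant '[[-7,24,20,0,0,0,255],[-15,48,50,0,0,0,255],[-15,48,90,0,0,0,255],[-15,48,130,0,0,0,255],[-15,48,165,0,0,0,255],[-15,48,190,0,0,0,255],[-15,48,200,0,0,0,255],[-15,48,203,0,0,0,255],[-15,48,203,0,0,0,255],[-15,48,203,0,0,0,255]]' && python3 -m pendant '[[0,-6,0,0,0,0,255],[-1,-12,0,0,0,0,255],[-2,-16,0,0,0,0,255],[-2,-20,0,0,0,0,255],[-3,-24,0,0,0,0,255],[-3,-28,0,0,0,0,255],[-4,-32,0,0,0,0,255],[-4,-35,0,0,0,0,255],[-4,-35,0,0,0,0,255],[-4,-35,0,0,0,0,255]]'
python3 - <<'E'
from h import *
im,W=cloud("scene","s2");im2,_=cloud("wrist","w2")
a=cv2.resize(im[155:300,205:335],None,fx=2.9,fy=2.9);b=cv2.resize(im2,(560,420))[:,80:460]
cv2.imwrite("pics/c2.png",np.hstack([a[:420],b]))
E
```

```text
time_s: 3.9
position: [0.5364, -0.1929, 0.0777]
ee_rot: [[-0.655, 0.756, 0.002], [0.756, 0.655, -0.001], [-0.002, 0.001, -1.0]]
ft_force: [-0.4, 0.4, 0.3]
opening: 0.006
time_s: 5.15
position: [0.512, -0.2186, 0.0767]
ee_rot: [[-0.655, 0.756, 0.0], [0.756, 0.655, -0.0], [-0.0, 0.0, -1.0]]
ft_force: [0.4, 0.4, 0.4]
opening: 0.001
```

View pics/c2.png

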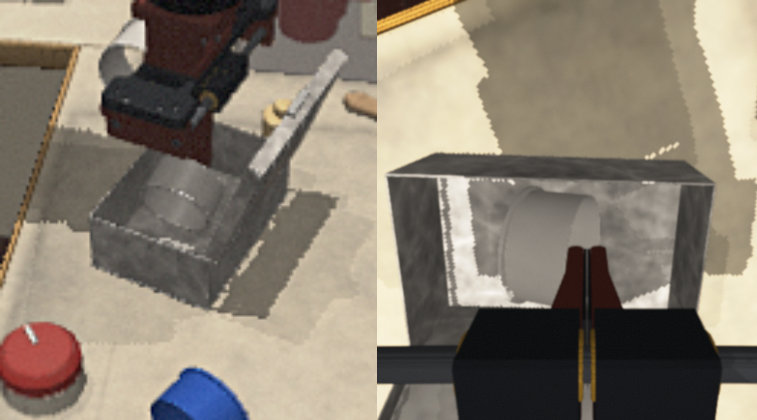

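The ring is leaning towards the timer-side wall, with the finger against its near end at (590,245). I'll keep pushing.

```bash
python3 -m pendant '[[0,-4,0,0,0,0,255],[-1,-8,0,0,0,0,255],[-1,-12,0,0,0,0,255],[-2,-16,0,0,0,0,255],[-2,-20,0,0,0,0,255],[-2,-22,0,0,0,0,255],[-2,-22,0,0,0,0,255],[-2,-22,0,0,0,0,255],[-2,-22,0,0,0,0,255],[-2,-22,0,0,0,0,255]]'
python3 - <<'E'
from h import *
im,W=cloud("scene","s3");im2,_=cloud("wrist","w3")
a=cv2.resize(im[155:300,205:335],None,fx=2.9,fy=2.9);b=cv2.resize(im2,(560,420))[:,80:460]
cv2.imwrite("pics/c3.png",np.hstack([a[:420],b]))
E
```

```text
time_s: 6.5
position: [0.4966, -0.2344, 0.0767]
ee_rot: [[-0.655, 0.756, -0.0], [0.756, 0.655, 0.0], [0.0, 0.0, -1.0]]
ft_force: [-0.8, 0.1, 0.1]
opening: 0.005
```

View pics/c3.png

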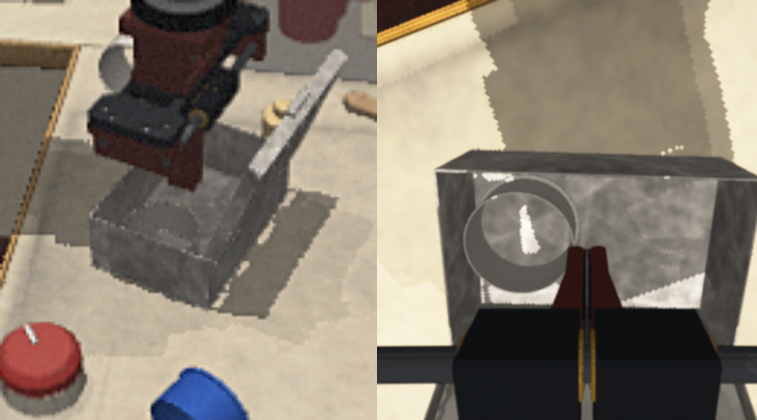

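The ring now looks flat at (522,235). I'll raise the tool and check by depth.

```bash
python3 -m pendant '[[0,2,-20,0,0,0,255],[0,2,-50,0,0,0,255],[0,4,-90,0,0,0,255],[6,8,-130,0,0,0,255],[14,9,-170,0,0,0,255],[21,9,-195,0,0,0,255],[21,9,-203,0,0,0,255],[21,9,-203,0,0,0,255],[21,9,-203,0,0,0,255],[21,9,-203,0,0,0,255]]'
python3 - <<'E'
from h import *
im,W=cloud("wrist","w4")
s=env.sense();R=np.array(s["ee_rot"]);p=np.array(s["position"])
T=(W-p)@R*1000;z=W[...,2]*1000
m=(abs(T[...,0]+29)<60)&(abs(T[...,1]+5)<85)
q=W[m&(z>48)&(z<60)][:,:2].astype(np.float32)*1000
r=cv2.minAreaRect(q);print("tin",r)
g=(abs(T[...,0]+29)<46)&(T[...,1]>-76)&(T[...,1]<20)&(z>28)&(z<46)
P=np.c_[T[g][:,:2],z[g]];
for _ in range(4):
    A=np.c_[P[:,:2],np.ones(len(P))];k=np.linalg.lstsq(A,P[:,2],rcond=None)[0];e=P[:,2]-A@k;P=P[abs(e)<max(2,1.5*e.std())]
print("ring top plane",len(P),k,P.mean(0),e.std(),cv2.minEnclosingCircle(P[:,:2].astype(np.float32)))
fl=m&(z<8)&(T[...,1]>20)&(T[...,1]<60)&(abs(T[...,0]+29)<40);print("floor",np.median(z[fl]))
l=(z>.1)
for a,b in((80,100),(100,120),(120,140),(140,158),(158,180)):
    k=(z>a)&(z<b)&(abs(T[...,1])<90)&(T[...,0]<-70)
    if k.sum():print(a,k.sum(),np.median(T[k],0),T[k].min(0))
cv2.imwrite("pics/w4b.png",cv2.resize(im[120:260,190:380],None,fx=4,fy=4,interpolation=cv2.INTER_CUBIC))
E
```

```text
time_s: 7.85
position: [0.4893, -0.2127, 0.2785]
ee_rot: [[-0.655, 0.756, -0.002], [0.756, 0.655, 0.001], [0.002, -0.001, -1.0]]
ft_force: [-0.1, -0.7, -0.0]
opening: 0.007
tin ((504.4706115722656, -238.5438690185547), (151.10252380371094, 113.02474212646484), 39.04265594482422)
ring top plane 206 [1.39385559e-02 8.45272846e-03 3.58335560e+01] [-21.1632204  -47.43009239  35.51393231] 1.5942486880117206 ((-19.288610458374023, -45.95814895629883), 30.262773513793945)
floor 3.1123949556778534
80 1696 [-94.77285451 -30.42332594 188.42444502] [-101.43038669  -83.42798893  178.46683158]
100 1817 [-101.14679862  -35.95544766  168.4628814 ] [-108.06273693  -83.38266289  158.41895199]
120 1016 [-105.66771524  -45.04417601  152.97558149] [-112.17515836  -83.61315867  138.58603291]
140 33 [-113.17667073   -0.96999267  132.64033112] [-116.11532583  -83.88243323  125.46227289]
158 20 [-109.11468795   -0.5256319   110.29955529] [-119.54294602   -0.95457067  108.54074287]
```

View pics/w4b.png

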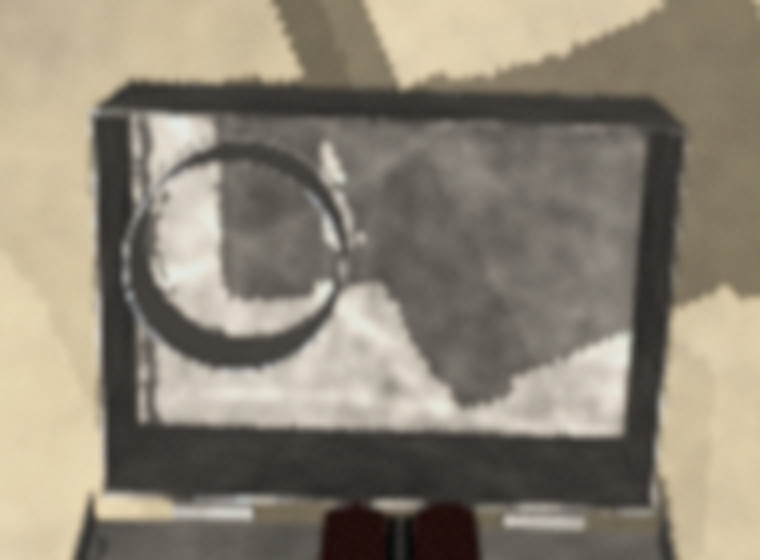

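The ring is flat: its top plane is at 35.5 mm with about 1° of tilt, and the tin hasn't moved. Next I'll go behind the lid, which is at about 1.87 rad with its top edge at tool x ≈ -119.

```bash
python3 -m pendant '[[-40,-2,0,0,0,0,255],[-90,-4,0,0,0,0,255],[-130,-6,0,0,0,0,255],[-150,-6,0,0,0,0,255],[-152,-6,20,0,0,0,255],[-152,-6,60,0,0,0,255],[-152,-6,95,0,0,0,255],[-152,-6,112,0,0,0,255],[-152,-6,116,0,0,0,255],[-152,-6,116,0,0,0,255]]' && python3 -m pendant '[[15,0,0,0,0,0,255],[28,0,0,0,0,0,255],[40,0,0,0,0,0,255],[52,0,0,0,0,0,255],[64,0,0,0,0,0,255],[76,0,0,0,0,0,255],[88,0,0,0,0,0,255],[100,0,0,0,0,0,255],[110,0,0,0,0,0,255],[116,0,0,0,0,0,255]]'
python3 - <<'E'
from h import *
im,W=cloud("scene","s5");im2,_=cloud("wrist","w5")
a=cv2.resize(im[155:300,205:335],None,fx=2.9,fy=2.9);b=cv2.resize(im2,(560,420))[:,80:460]
cv2.imwrite("pics/c5.png",np.hstack([a[:420],b]))
E
```

```text
time_s: 9.15
position: [0.585, -0.3316, 0.1643]
ee_rot: [[-0.655, 0.756, 0.001], [0.756, 0.655, -0.0], [-0.001, 0.0, -1.0]]
ft_force: [1.0, -0.1, -0.1]
opening: 0.008
time_s: 10.4
position: [0.5081, -0.2433, 0.1637]
ee_rot: [[-0.655, 0.756, -0.0], [0.756, 0.655, 0.0], [0.0, -0.0, -1.0]]
ft_force: [-0.9, 0.2, -0.2]
opening: 0.004
```

View pics/c5.png

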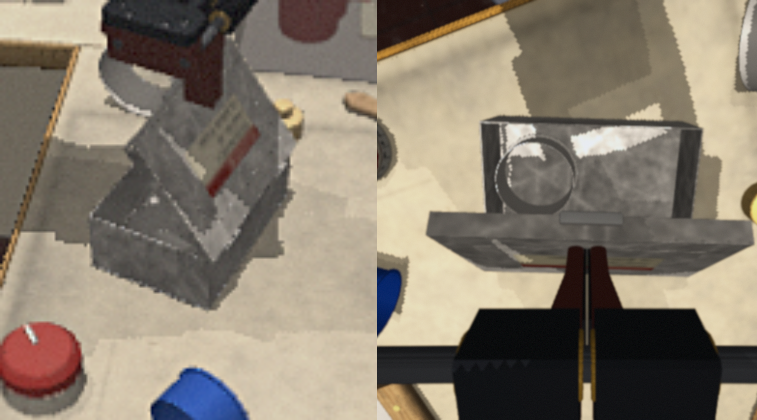

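The lid is pushed well forward to about 1 rad, and the ring is still flat under it at (537,175). I'll push a little further, let the lid sink, then go above the front edge.

```bash
python3 -m pendant '[[8,0,0,0,0,0,255],[16,0,2,0,0,0,255],[24,0,5,0,0,0,255],[32,0,8,0,0,0,255],[40,0,10,0,0,0,255],[45,0,10,0,0,0,255],[45,0,10,0,0,0,255],[45,0,10,0,0,0,255],[45,0,10,0,0,0,255],[45,0,10,0,0,0,255]]' && python3 -m pendant '[[45,0,10,0,0,0,255],[45,0,10,0,0,0,255],[45,0,10,0,0,0,255],[45,0,10,0,0,0,255],[45,0,10,0,0,0,255],[45,0,10,0,0,0,255],[45,0,10,0,0,0,255],[45,0,10,0,0,0,255],[45,0,10,0,0,0,255],[45,0,10,0,0,0,255]]'
python3 - <<'E'
from h import *
im,W=cloud("scene","s6");cloud("side","d6");im2,W2=cloud("wrist","w6")
s=env.sense();R=np.array(s["ee_rot"]);p=np.array(s["position"]);print(p)
for n,w in(("s",W),("d",np.load("pics/d6.npy"))):
    c=np.array([.5045,-.2383]);a=np.radians(39.1-90);ex=np.array([np.cos(a),np.sin(a)]);ey=np.array([-ex[1],ex[0]])
    t=w[...,:2]-c;tx=t@ex;ty=t@ey;z=w[...,2]
    for lo in(-.05,-.03,-.01,.01,.03):
        k=(tx>lo)&(tx<lo+.02)&(abs(ty)<.07)&(z>.05)&(z<.13);print(n,lo,k.sum(),np.median(z[k]) if k.any() else 0)
E
```

```text
time_s: 11.75
position: [0.4794, -0.21, 0.1537]
ee_rot: [[-0.655, 0.756, 0.0], [0.756, 0.655, -0.0], [-0.0, 0.0, -1.0]]
ft_force: [0.2, -1.0, -0.4]
opening: 0.009
time_s: 13.0
position: [0.4497, -0.1759, 0.1437]
ee_rot: [[-0.655, 0.756, 0.0], [0.756, 0.655, 0.0], [0.0, 0.0, -1.0]]
ft_force: [-0.9, -0.0, -0.1]
opening: 0.005
[ 0.44971496 -0.17585849  0.14368025]
s -0.05 323 0.058721130590049166
s -0.03 343 0.059400407668893304
s -0.01 348 0.059442675710555885
s 0.01 363 0.05934527533428057
s 0.03 374 0.05887829839647302
d -0.05 282 0.060788623335142095
d -0.03 285 0.061267988796359155
d -0.01 298 0.061441876062049476
d 0.01 296 0.061251612266961526
d 0.03 334 0.06052890896875959
```

The second call's shift added on, so the tool ended in front of the tin, touching nothing. The lid already reads level at 59–61 mm. A gentle press on the front edge will make sure of it.

```bash
python3 -m pendant '[[-20,-3,0,0,0,0,255],[-40,-5,0,0,0,0,255],[-45,-5,15,0,0,0,255],[-45,-5,35,0,0,0,255],[-45,-5,50,0,0,0,255],[-45,-5,57,0,0,0,255],[-45,-5,60,0,0,0,255],[-45,-5,61,0,0,0,255],[-45,-5,62,0,0,0,255],[-45,-5,62,0,0,0,255]]'
```

```text
time_s: 14.4
position: [0.4758, -0.2133, 0.0823]
ee_rot: [[-0.655, 0.756, 0.001], [0.756, 0.655, -0.0], [-0.001, 0.0, -1.0]]
ft_force: [-1.1, 0.5, 2.9]
opening: 0.002
```

Contact at a tip height of 60.3 mm with 2.9 N, so the lid is down. I'll press slightly more, retract and check.

```bash
python3 -m pendant '[[0,0,1,0,0,0,255],[0,0,1,0,0,0,255],[0,0,1,0,0,0,255],[0,0,-5,0,0,0,255],[0,0,-30,0,0,0,255],[0,0,-70,0,0,0,255],[10,0,-120,0,0,0,255],[20,0,-170,0,0,0,255],[30,0,-195,0,0,0,255],[30,0,-195,0,0,0,255]]'
python3 - <<'E'
from h import *
im,W=cloud("scene","s7");im2,W2=cloud("wrist","w7")
c=np.array([.5045,-.2383]);a=np.radians(39.1-90);ex=np.array([np.cos(a),np.sin(a)]);ey=np.array([-ex[1],ex[0]])
for w in(W,W2):
    t=w[...,:2]-c;tx=t@ex;ty=t@ey;z=w[...,2];k=(abs(tx)<.05)&(abs(ty)<.07)&(z>.05)&(z<.075)
    print(k.sum(),np.linalg.lstsq(np.c_[tx[k],ty[k],np.ones(k.sum())],z[k],rcond=None)[0])
    m=(abs(tx)<.075)&(abs(ty)<.095)&(z>.05)&(z<.075);print(cv2.minAreaRect(w[m][:,:2].astype(np.float32)*1000))
z=W2[...,2]
for n,q in(("timer",(.3396,-.3338)),("weight",(.6247,-.1503))):
    k=(np.hypot(W2[...,0]-q[0],W2[...,1]-q[1])<.05)&(z>.015);print(n,np.nanmean(W2[k],0),k.sum())
b=cv2.resize(im2,(560,420))
cv2.imwrite("pics/c7.png",np.hstack([cv2.resize(im[155:300,205:335],None,fx=1.8,fy=2.9)[:420],b]))
E
```

```text
time_s: 15.65
position: [0.4565, -0.1906, 0.2787]
ee_rot: [[-0.655, 0.756, 0.004], [0.756, 0.655, -0.002], [-0.004, 0.002, -1.0]]
ft_force: [0.9, 0.2, -0.1]
opening: 0.006
1748 [-0.00099827  0.00163495  0.05919214]
((505.3192138671875, -237.83090209960938), (158.59844970703125, 114.64346313476562), 38.97482681274414)
10095 [ 9.73882115e-04 -4.24100694e-05  6.17082276e-02]
((503.0069580078125, -236.0516357421875), (154.1893310546875, 118.403564453125), 39.25935745239258)
timer [ 0.34034057 -0.3326427   0.03922772] 2819
weight [ 0.62415756 -0.15076281  0.02529573] 790
```

View pics/c7.png

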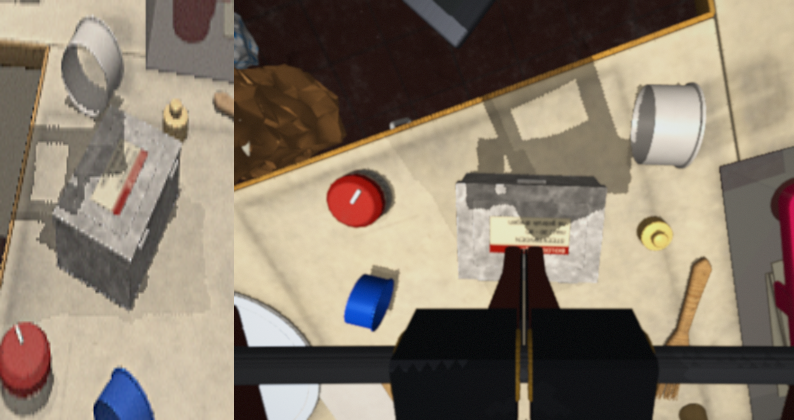

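The lid is shut and level (slope about 0.001 rad), the tin is where it was, and the timer and weight haven't moved. Handing in.

```bash
python3 -c "
from station import env
env.job_done();print(env.sense()['time_s'])"
```

```text
the job is handed in; nothing more can be done
the job is handed in; nothing more can be done
```

The ring cutter lies flat in the tin and the lid is shut over it. I handed the job in at about 16 s of the 45 s allowed. I pushed the ring over towards the timer-side wall with closed fingers, pushed the lid forward from behind until it sank shut, then pressed lightly on its front edge.

Last checks:
- **Ring:** before the lid closed it was flat, with its top plane at 35.5 mm and about 1° of tilt. I saw it still flat under the half-closed lid, but could not see it once the lid was shut.
- **Lid:** its slope measures about 0.001 rad at a height of 59–62 mm. The press met contact at 60.3 mm with about 3 N.
- **Tin, weight and timer:** all within about 3 mm of where they started, which is close to the camera accuracy.
- **Robot:** retracted well clear, touching nothing.

**Slip:** one waiting move repeated a 45 mm shift because shifts count from the start of each call. It carried the tool past the front of the tin without harm. No check failed; the scene and wrist cameras differed by 2–3 mm in the lid height and the tin's position.

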